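Step a vial filling carousel back one notch

ROBOT

A 7-joint arm with a two-finger parallel gripper is mounted at the origin on the work surface. World frame = base frame: x ahead of the robot, y to its left, z up, the work surface at z = 0. Lengths are in mm, angles in rad, forces in N, time in s.
With the tool pointing down it reaches from about 400 to 900 mm from the base axis. Payload 5.5 kg.
Tool frame: the origin (TCP) lies midway between the tips of the shut fingers; the grasp point (between the pads) lies 19 mm behind it; y points along the fingers, x is the direction in which the jaws open and shut, and the axes are right-handed (so a half turn about y gives the same grasp; the last joint's range is limited). The gripper opens to 92 mm and grips with 3 to 60 N. Pads are 19 mm wide; open, the fingers measure 130 mm over their backs; the gripper's body (75 mm by 190 mm) begins 47 mm behind the grasp point.
Start: joints at [-1.031, 0.501, -0.427, 1.55, 0.221, 1.138, -0.21], TCP at [177.592, 625.269, 205.629] pointing down, gripper open.
Joint ranges: [-2.88, 2.88], [-0.31, 2.03], [-1.54, 1.56], [0.2, 2.42], [-1.41, 4.55], [0.19, 2.02], [-2.57, 2.57]. Speed limits (rad/s): [2.57, 2.57, 3.14, 3.14, 3.14, 3.14, 3.14].

INTERFACE

Orientations are given as a unit quaternion [x, y, z, w].
In Python, from rig import manip gives the robot as it stands.
- The arm moves only by the shell command python3 -m pendant 'ROWS' [OPENING] [FORCE]. ROWS is JSON, one flat list of numbers, 4 for each row, row after row: the shift along the tool's x, y, z in cm, then the turn about the tool's y in rad. In form: [x, y, z, twist, x, y, z, twist, ...]. A call has 1 to 8 rows; each row shifts and turns the commanded pose from where the row before left it, along the tool's axes as they then stand; what a row does not reach is not made up. A row lasts 1/8 s, in which the tool goes at most 62.5 mm and 10.7 degrees, less where a joint would pass 70% of its speed; a pose out of reach is approached as far as the arm can. A call with a gripper value outside its range is refused whole. OPENING is the closure, from 0 (fully open) to 1 (shut), set as the call begins (- or left out, the last holds). The fingers move at their own pace and stop on an object; FORCE is the grip in N (left out, the last holds). Time passes only in rows, so rows that do not move let the fingers close. It gives the time, the measured TCP pose, the force and the opening at its end, in the units of the state.
- manip.read_state(): the state, without advancing time (a new reading comes with each control period).
- manip.get_image(name): name is "scene" or "top" or "wrist"; returns the picture (400x640x3 uint8, red, green, blue); there is no depth.
- manip.camera_params(name): a dict with "mtx" (3x3 intrinsics, pixels), "distortion" ([k1, k2, p1, p2, k3] as OpenCV has them; the pictures are not rectified), "cam_to_world" (4x4, takes a point from camera to world coordinates); the wrist camera has in their place "tool_from_camera" (4x4, takes a point from camera to tool coordinates, whose origin is the TCP and whose axes are the tool frame's). Camera axes: x right, y up, looking along -z (the intrinsics and any distortion apply to the point x, -y, -z); pixel columns grow to the right and rows downward; lengths in mm; the calibration is good to about 2 mm. A picture is of the moment at which its call begins: read the wrist's pose just before it. camera_params takes no time and is no camera call.
- manip.sign_off(): hands the job in, once; it reports no verdict.
Trained networks look in the newest picture that a camera, given by its name, has taken for a name from the list of things; names that differ only in an ending like _2 or _b are one class to them, and where a whole thing is asked for, a point or a joint stands for the part that bears it (a point fixed in the world has none). Each returns a list of dicts, best first, with "conf" (0 to 1); they miss things now and then, are a little off and sometimes report something else, mostly with a low value. They report only what shows in the picture. A call takes as long as a camera call.
- manip.silhouettes(name, camera): "region" (400x640 bool, what is visible of it) and "pixel" ([column, row] in pixels, amid what is visible of it).
- manip.pinpoint(name, camera): "pixel" ([column, row] in pixels: a listed point, or the origin of a listed thing).
The state is a dict: "time": time; "joint_pos": joint angles; "joint_velocities": joint speeds; "joint_torque": joint torques, N m; "tcp_pos": TCP position; "tcp_rot": TCP orientation; "wrist_force": force on the tool from outside, world axes, zero at the start; "ft_torque": the same for the moment, N m; "opening": finger opening in mm.
Only numpy, scipy, OpenCV 4.12 (cv2) and the standard library are available. Lean on these libraries where they do the work, as an engineer would, in place of code of your own. Each camera call takes 0.05 s, during which the arm holds its last target. There are 200 camera calls.

TASK

The hand-turned carousel of the vial filling station was stepped one place too far, so an open vial has gone past the spout unfilled. With a fingertip on its thumb lever, lift the ratchet pawl off the teeth and swing it right over until it rests back on its own; then push the star handle to turn the carousel backward (clockwise seen from above) one notch, so that the skipped vial stands under the spout, and tip the pawl down again into the teeth. Nothing is to be gripped or lifted out: the vials stay standing in their sockets, and the other things on the bench stay where they are.

Things in the scene. Friction and masses are not known exactly. Their poses are not given: they have to be found in the camera images.
- station: Vial filling station, fixed to the bench: white base plate, x = -120 to 120 mm, y = -170 to 230 mm, 14 mm thick; white pump tower, 110 x 62 mm, 192 mm high, at y = 165 to 227 mm; between them the carousel; steel pawl bracket on the tower-less side. Origin: on the bench, under the carousel's upright axis; x points away from the robot at yaw 0, y to the tower, z up.
- carousel (a joint): Turn of the carousel, rad: 0 at the start, negative = backward = clockwise from above; one notch is 0.524. Stiff (0.14 N m): it stays where it is left. Pawl down: it turns only forward (backward play 0.040). Pawl up: it turns freely both ways; turned back beyond about -0.545, the pawl lands on top of the next tooth instead of in the notch, until the carousel is eased forward again.
- tooth_ring (a point): Centre of the carousel's ring of 12 saw teeth at crest height, 42 mm above the bench, on the carousel's axis. Steel teeth point up at 122 to 138 mm radius, valleys 30 mm above the bench, steep faces looking clockwise. Inside: 12 grey sockets (37 mm across, 16 mm high) on a circle of 85 mm radius, nine with amber vials 28 mm across, tops at most 98 mm above the bench.
- star_hub (a point): Centre of the black four-armed star handle on top of the carousel, on its axis, 122 mm above the bench. Hub 42 mm across, from 109 to 135 mm above the bench. Straight level arms, 13 mm thick, 90 degrees apart, end in 19 mm balls centred 62 mm from the axis. It turns with the carousel.
- star_end (a point): Centre of the ball at the end of one arm of the star handle, 62 mm from the axis, 122 mm above the bench; at the start at 225 degrees in the station's frame (towards its -x and -y). The other arms stand at 90, 180 and 270 degrees from it.
- pawl (a joint): Swing of the ratchet pawl about its level pivot (along the station's y), rad: 0 = down, nose in the teeth; 1.15 = swung over, resting back on its stop. Dark steel, 14 mm wide, 0.16 kg, moved only by its weight: beyond about 0.85 it falls back to the stop, below that into the teeth. Pushing the lever's end to the station's -x lifts the nose; from the swung-over rest, pushing it to +x tips it down.
- pawl_pivot (a point): The pawl's pivot on its mid-plane, at (-50, -130) mm in the station's frame, 52 mm above the bench. At 0 the nose reaches 50 mm from it to +x and the thumb lever rises towards +x, 60 degrees above level (126 degrees, leaning to -x, at 1.15). The bracket's cheek stands at y = -151 to -159 mm, x = -75 to -25 mm, top 76 mm above the bench.
- lever_end (a point): Centre of the round end of the pawl's thumb lever: a level roller, 18 mm thick, 24 mm wide along the station's y, 65 mm from the pivot. With the pawl down it is at (-17, -130) mm in the station's frame, 108 mm above the bench; swung over at (-88, -130) mm, 105 mm high. The nearest vials stand 31 mm from the pawl's mid-plane.
- spout_tip (a point): Lower end of the spout, at (0, 85) mm in the station's frame, 104 mm above the bench, 13 mm above the open vials' mouths. Its pipe, 9 mm thick, comes level from the tower 158 mm above the bench along the station's y axis.
- vial_skipped: The skipped vial, open, amber glass, 28 mm across, 61 mm tall, mouth 17 mm, loose in its socket one notch past the spout (anticlockwise from it); origin at the centre of its foot.
- vial_next: The same kind of open vial, loose in the socket that stands under the spout at the start; origin at the centre of its foot.
- vial_filled: A filled vial with its white cap on (68 mm tall), loose in the socket next to the skipped one, farther from the spout; origin at the centre of its foot.
- spare_vial: A spare capped amber glass vial, 28 mm across, 68 mm tall, standing on the bench to the right of the station; must stay where it is; origin at the centre of its underside.
- beaker: Small clear glass beaker, 48 mm across, 58 mm tall, on the bench to the right of the station; must stay where it is; origin at the centre of its underside.
- forceps: Steel forceps 123 mm long, 4 mm high, lying on the bench between station and robot; must stay where it is; origin at the centre of its underside.
- tip_box: Pipette tip box, 122 x 84 x 80 mm, blue with a clear lid, to the left; must stay where it is; origin at the centre of its underside.
- reagent_bottle: Amber reagent bottle, 76 mm across, 165 mm tall, to the right; must stay where it is; origin at the centre of its underside.
- marker_pen: Marker pen 132 mm long, 14 mm high, lying on the bench beyond the station; must stay where it is; origin at the centre of its underside.
- flask: Conical glass flask, 86 mm across its foot, 120 mm tall, to the right; must stay where it is; origin at the centre of its underside.

How it is judged (in metres and radians):
On the way, in this order (a step that is already met when the one before it is completed fails the run):
1. the pawl is lifted off the teeth and rests swung over, before the carousel is turned back (value of joint pawl above 1 rad and value of joint carousel above -0.08 rad), for 0.2 s.
2. the carousel is turned back by about a notch (value of joint carousel below -0.42 rad), for 0.1 s.
At the end, for the whole second after the job is handed in: The pawl is down in the teeth (joint below 0.1 rad), the carousel stands one notch back (-0.60 to -0.43 rad) and still, the skipped vial stands upright in its socket within 9 mm of the spout's centre line, and the other two loose vials stand upright in their sockets (value of joint pawl below 0.1 rad and value of joint carousel between -0.6 and -0.43 rad and horizontal distance between vial_skipped and spout_tip below 0.009 m and angle between each of vial_skipped, vial_next, vial_filled's own z axis and vertical below 0.15 rad and height (world z) of each of vial_skipped, vial_next, vial_filled below 0.036 m and velocity of joint carousel between -0.05 and 0.05 rad/s); the robot touches nothing.
It fails at once if a vial of the carousel is lifted more than 10 mm or tipped (height (world z) of any of vial_skipped, vial_next, vial_filled above 0.04 m or angle between any of vial_skipped, vial_next, vial_filled's own z axis and vertical above 0.35 rad).
It fails at once if another thing on the bench is moved by more than 20 mm (distance of any of spare_vial, beaker, forceps, tip_box, reagent_bottle, marker_pen, flask from where it was at the start of the episode above 0.02 m).
It also fails if it takes over 54 s, if anything falls off the work surface, if the arm or the gripper's body presses on something with over 40 N, if the wrist force passes 120 N, or if a joint passes its speed limit or range.

## Working session

There is one attempt and no reset: what is moved stays moved. The work goes in short steps, Python scripts to look and compute and a shell command to move; the robot and the scene stay as the last step left them, time stands still between calls to the robot, and variables do not carry over. Pictures are saved under pics/ and viewed, about 8 in all and at most 12, crops included, and the job is handed in when it is done.

```bash
ls; mkdir -p pics; cat > h.py <<'E'
import numpy as np, cv2
from rig import manip
from scipy.spatial.transform import Rotation as R
def ray(cam,px):
    p=manip.camera_params(cam)
    u=cv2.undistortPoints(np.array([[px]],float),np.array(p['mtx']),np.array(p['distortion']))[0,0]
    T=np.array(p['cam_to_world']); d=T[:3,:3]@np.array([u[0],-u[1],-1]); return T[:3,3],d
def at_z(cam,px,z):
    o,d=ray(cam,px); return o+d*(z-o[2])/d[2]
def proj(cam,X):
    p=manip.camera_params(cam);T=np.linalg.inv(np.array(p['cam_to_world']))
    c=np.atleast_2d(X)@T[:3,:3].T+T[:3,3]; c=c*[1,-1,-1]
    return cv2.projectPoints(c,np.zeros(3),np.zeros(3),np.array(p['mtx']),np.array(p['distortion']))[0][:,0]
E
python3 - <<'E'
from h import *
s=manip.read_state(); print({k:np.round(s[k],3) for k in ('time','tcp_pos','tcp_rot','opening')}, R.from_quat(s['tcp_rot']).as_matrix().round(2))
H=dict(star_hub=122,star_end=122,lever_end=108,pawl_pivot=52,tooth_ring=42,spout_tip=104,vial_skipped=31,vial_next=31,vial_filled=31,spare_vial=0,beaker=0,forceps=0,reagent_bottle=0,flask=0,tip_box=0,marker_pen=0)
for c in ('top','scene'):
    im=manip.get_image(c); cv2.imwrite(f'pics/{c}0.png',im[...,::-1])
    for n,z in H.items():
        if c=='scene' and n in('flask','tip_box','marker_pen'):continue
        for r in manip.pinpoint(n,c)[:(3 if n=='star_end' else 1)]: print(c,n,round(r['conf'],2),np.round(r['pixel'],1),at_z(c,r['pixel'],z).round(1))
E
```

```text
pics
{'time': np.float64(0.0), 'tcp_pos': array([177.446, 624.533, 204.577]), 'tcp_rot': array([ 0.565,  0.426, -0.427, -0.564]), 'opening': np.float64(91.586)} [[ 0.27 -0.   -0.96]
 [ 0.96 -0.    0.27]
 [-0.   -1.    0.  ]]
top star_hub 0.96 [311.8 176.8] [580.2 -13.7 122. ]
top star_end 0.77 [326.1 196.4] [530.6 -49.1 122. ]
top star_end 0.73 [311.2 188.3] [551.  -12.2 122. ]
top lever_end 0.69 [359.5 191.6] [ 545.5 -133.6  108. ]
top pawl_pivot 0.64 [359.5 206.6] [ 516.  -139.6   52. ]
top tooth_ring 0.86 [312.  183.7] [579.6 -14.4  42. ]
top spout_tip 0.56 [275.8 172.4] [595.6  77.7 104. ]
top vial_skipped 0.62 [283.3 195.8] [548.4  62.9  31. ]
top vial_next 0.43 [282.1 178.6] [595.9  66.9  31. ]
top vial_filled 0.57 [279.8 172.7] [612.4  73.4  31. ]
top spare_vial 0.65 [384.2 209.3] [ 516.5 -214.1    0. ]
top beaker 0.71 [399.4 181.9] [ 594.1 -259.4    0. ]
top forceps 0.55 [301.3 256.2] [388.5  14.2   0. ]
top reagent_bottle 0.66 [464.7 216.2] [ 497.2 -437.6    0. ]
top flask 0.79 [452.6 174.4] [ 616.1 -411.4    0. ]
top tip_box 0.96 [145.  204.2] [529.9 446.6   0. ]
top marker_pen 0.63 [313.9 128.4] [750.5 -19.7   0. ]
scene star_hub 0.9 [309.2 198.3] [584.1 -18.4 122. ]
scene star_end 0.98 [299.  190.8] [551.5 -46.1 122. ]
scene lever_end 0.58 [263.4 194.9] [ 551.2 -137.4  108. ]
scene pawl_pivot 0.9 [266.9 205.8] [ 520.1 -136.7   52. ]
scene tooth_ring 0.72 [311.8 224.3] [584.5 -13.9  42. ]
scene spout_tip 0.59 [344.2 208.4] [599.6  67.8 104. ]
scene vial_skipped 0.48 [342.6 219.9] [549.3  64.2  31. ]
scene vial_next 0.67 [345.9 232.6] [602.4  73.   31. ]
scene vial_filled 0.55 [330.4 208.9] [501.  31.  31.]
scene spare_vial 0.72 [244.3 221.3] [ 521.2 -202.4    0. ]
scene beaker 0.73 [214.5 238.6] [ 597.9 -268.5    0. ]
scene forceps 0.47 [326.1 196.3] [395.8  15.5   0. ]
scene reagent_bottle 0.91 [166.7 215.1] [ 498.9 -426.9    0. ]
```

```bash
python3 - <<'E'
from h import *
from scipy.optimize import least_squares
P=dict(star_hub=(0,0,122),tooth_ring=(0,0,42),lever_end=(-17,-130,108),pawl_pivot=(-50,-130,52),spout_tip=(0,85,104),star_end=(-43.8,-43.8,122))
obs={'top':dict(star_hub=(311.8,176.8),tooth_ring=(312,183.7),lever_end=(359.5,191.6),pawl_pivot=(359.5,206.6),spout_tip=(275.8,172.4),star_end=(326.1,196.4)),
'scene':dict(star_hub=(309.2,198.3),tooth_ring=(311.8,224.3),lever_end=(263.4,194.9),pawl_pivot=(266.9,205.8),spout_tip=(344.2,208.4),star_end=(299,190.8))}
def W(q,p):
    c,s=np.cos(q[2]),np.sin(q[2]); return np.array([q[0]+c*p[0]-s*p[1],q[1]+s*p[0]+c*p[1],p[2]])
f=lambda q:np.concatenate([(proj(c,W(q,P[n]))[0]-o) for c in obs for n,o in obs[c].items()])
r=least_squares(f,[582,-15,-.16],loss='soft_l1'); q=r.x; print(q); print(f(q).reshape(-1,2).round(1))
for c in obs:
    im=cv2.imread(f'pics/{c}0.png')
    x0,y0=(220,110) if c=='top' else (200,130)
    big=cv2.resize(im[y0:y0+150,x0:x0+200],None,fx=4,fy=4,interpolation=cv2.INTER_CUBIC)
    for p in list(P.values())+[(-120,-170,14),(120,-170,14),(120,230,14),(-120,230,14)]:
        u=(proj(c,W(q,p))[0]-[x0,y0]+.5)*4; cv2.circle(big,tuple(int(v) for v in u),4,(0,0,255),1)
    cv2.imwrite(f'pics/{c}1.png',big)
for n,p in P.items(): print(n,W(q,p).round(1))
E
```

```text
[ 5.82871494e+02 -1.34877711e+01 -1.44376356e-01]
[[-0.1 -1. ]
 [-0.3 -1.2]
 [ 2.4 -0.7]
 [-1.7  0.5]
 [ 2.8  0.2]
 [ 0.6 -1. ]
 [ 2.  -0.3]
 [ 0.2 -0.4]
 [-0.7 -0.9]
 [ 0.9 -1.2]
 [ 1.2 -1. ]
 [-1.2 -4. ]]
star_hub [582.9 -13.5 122. ]
tooth_ring [582.9 -13.5  42. ]
lever_end [ 547.3 -139.7  108. ]
pawl_pivot [ 514.7 -134.9   52. ]
spout_tip [595.1  70.6 104. ]
star_end [533.2 -50.5 122. ]
```

View pics/top1.png

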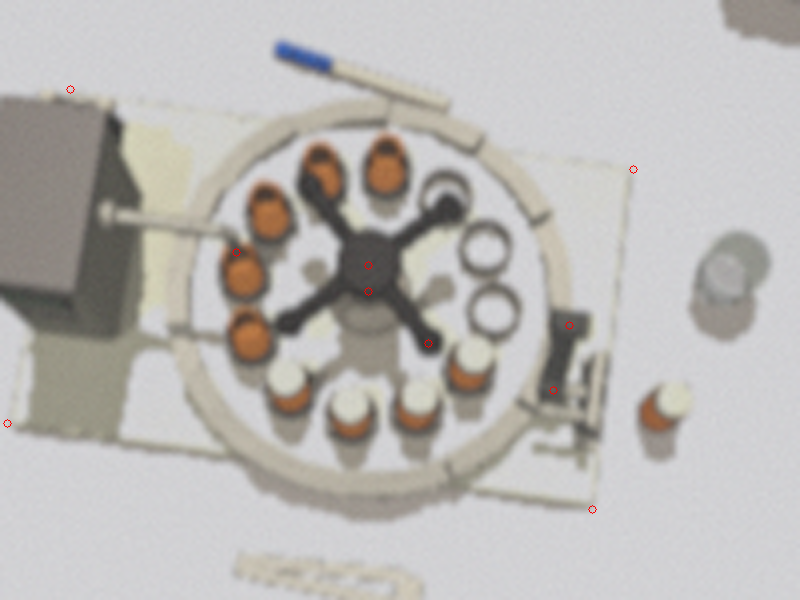

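View pics/scene1.png

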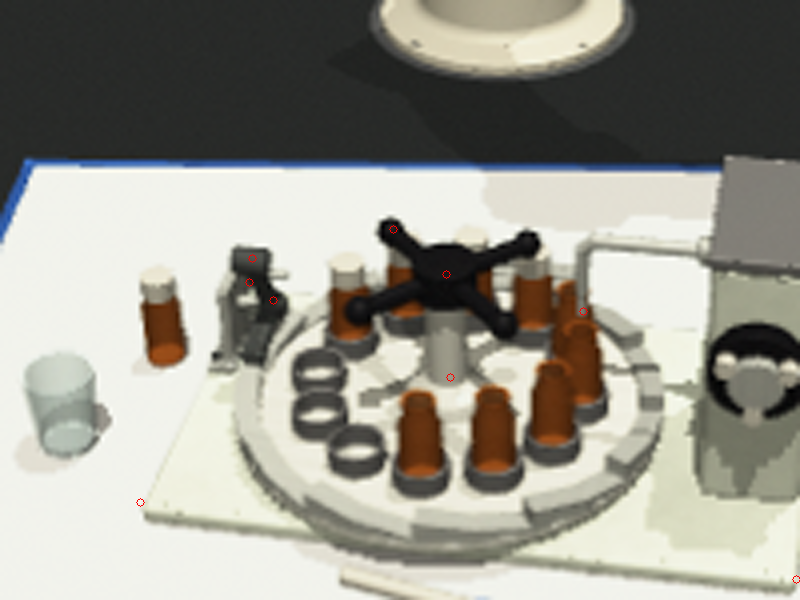

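The overlays fit to a few mm. The station is at about (583, -13.5) with yaw about -0.15, and the pawl is down at pixel (565, 355) in the top crop. The arm now travels to beside the lever with the fingers shut.

```bash
python3 -m pendant '[-3.9,0,-3.7,0,-3.9,0,-3.7,0,-3.9,0,-3.7,0,-3.9,0,-3.7,0,-3.9,0,-3.7,0,-3.9,0,-3.7,0,-3.9,0,-3.7,0,-3.9,0,-3.7,0]' 1 20; python3 -m pendant '[-3.9,0,-3.7,0,-3.9,0,-3.7,0,-3.9,0,-3.7,0,-3.9,0,-3.7,0,-3.9,0,-3.7,0,-3.9,0,-3.7,-0.06,-3.9,0,-3.0,-0.06,0,0,0,0]'
cat >> h.py <<'E'
Q=[583,-13.5,-.155]
def st():
    s=manip.read_state(); c,sn=np.cos(Q[2]),np.sin(Q[2]); d=np.array(s['tcp_pos'])-[Q[0],Q[1],0]
    M=R.from_quat(s['tcp_rot']).as_matrix()
    print('t',round(float(s['time']),2),'world',np.round(s['tcp_pos'],1),'station',np.round([c*d[0]+sn*d[1],-sn*d[0]+c*d[1],d[2]],1),'toolx yaw err',round(float(np.arctan2(M[1,0],M[0,0])-np.pi/2-Q[2]),3),'tilt',M[2].round(3),'F',np.round(s['wrist_force'],1),'open',round(float(s['opening']),1))
E
python3 -c "from h import *; st()"
```

```text
time: 2.55
tcp_pos: [377.9, 242.8, 206.0]
tcp_rot: [0.564, 0.427, -0.426, -0.564]
wrist_force: [1.2, 0.8, -0.3]
opening: 16.4
time: 3.55
tcp_pos: [548.5, -91.2, 205.6]
tcp_rot: [0.54, 0.457, -0.458, -0.538]
wrist_force: [-0.4, -0.3, -0.2]
opening: 0.5
t 3.55 world [548.5 -91.2 205.6] station [-22.1 -82.1 205.6] toolx yaw err -0.008 tilt [-0.002 -1.    -0.001] F [-0.4 -0.3 -0.2] open 0.5
```

```bash
python3 -m pendant '[-2.4,0,-2.2,0,-2.4,0,-2.4,0,0,0,0,0]'; python3 - <<'E'
from h import *
st(); s=manip.read_state(); im=manip.get_image('wrist'); cv2.imwrite('pics/w1.png',im[...,::-1])
p=manip.camera_params('wrist'); X=np.array(p['tool_from_camera']); T=np.eye(4); T[:3,:3]=R.from_quat(s['tcp_rot']).as_matrix(); T[:3,3]=s['tcp_pos']; C=T@X
for n,z in dict(lever_end=108,pawl_pivot=52,star_hub=122,star_end=122).items():
    for r in manip.pinpoint(n,'wrist')[:2]:
        u=cv2.undistortPoints(np.array([[r['pixel']]],float),np.array(p['mtx']),np.array(p['distortion']))[0,0]
        d=C[:3,:3]@[u[0],-u[1],-1]; w=C[:3,3]+d*(z-C[2,3])/d[2]
        c,sn=np.cos(Q[2]),np.sin(Q[2]); e=w-[583,-13.5,0]; print(n,round(r['conf'],2),np.round(r['pixel']),w.round(1),'station',round(c*e[0]+sn*e[1],1),round(-sn*e[0]+c*e[1],1))
E
```

```text
time: 3.92
tcp_pos: [586.1, -142.3, 205.5]
tcp_rot: [0.539, 0.458, -0.459, -0.538]
wrist_force: [0.2, -0.4, -0.6]
opening: 0.6
t 3.92 world [ 586.1 -142.3  205.5] station [  22.9 -126.8  205.5] toolx yaw err -0.005 tilt [-0.001 -1.    -0.   ] F [ 0.2 -0.4 -0.6] open 0.6
lever_end 0.88 [319. 153.] [ 550.  -137.8  108. ] station -13.5 -127.9
pawl_pivot 0.92 [317. 112.] [ 515.6 -134.7   52. ] station -47.9 -130.2
pawl_pivot 0.25 [557. 166.] [610.  107.6  52. ] station 8.0 123.9
star_end 0.89 [426. 121.] [535.9 -49.  122. ] station -41.0 -42.3
```

View pics/w1.png

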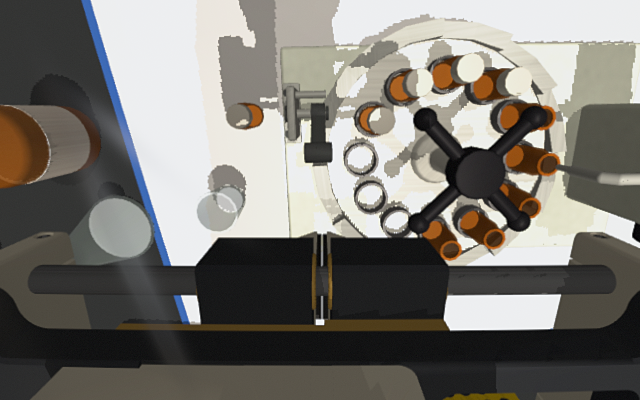

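The wrist view agrees to within about 3 mm, with the lever roller at pixel (319, 153) ahead of the tip. Next the tip goes down beside the lever and then pushes to the station's -x.

```bash
sed -i 's/^Q=.*/Q=[585,-12.5,-.155]/' h.py
python3 -m pendant '[-0.2,3,0,0,0,4,0,0,0,3.3,0,0,0,0,0,0]'; python3 -c "from h import *; st()"; python3 -m pendant '[0,0,1,0,0,0,1,0,0,0,1,0,0,0,1,0]';python3 -m pendant '[0,0,1,0,0,0,1,0,0,0,1,0,0,0,0.8,0,0,0,0,0]'; python3 -c "
from h import *; st(); im=manip.get_image('wrist'); a=im[40:240,220:480]; cv2.imwrite('pics/w2.png',cv2.resize(a,None,fx=2.5,fy=2.5)[...,::-1])"
```

```text
time: 4.68
tcp_pos: [582.5, -140.9, 100.2]
tcp_rot: [-0.536, -0.458, 0.461, 0.539]
wrist_force: [-0.1, -1.0, 1.4]
opening: 0.8
t 4.67 world [ 582.5 -140.9  100.2] station [  17.4 -127.2  100.2] toolx yaw err -0.0 tilt [ 0.001 -1.     0.006] F [-0.1 -1.   1.4] open 0.8
time: 5.18
tcp_pos: [545.2, -136.3, 103.4]
tcp_rot: [0.538, 0.46, -0.459, -0.537]
wrist_force: [-0.3, -0.2, -0.3]
opening: -0.1
time: 5.8
tcp_pos: [507.6, -130.4, 102.6]
tcp_rot: [-0.538, -0.459, 0.459, 0.538]
wrist_force: [-0.2, 0.1, 0.2]
opening: 0.2
t 5.8 world [ 507.6 -130.4  102.6] station [ -58.3 -128.4  102.6] toolx yaw err -0.002 tilt [ 0. -1.  0.] F [-0.2  0.1  0.2] open 0.2
```

View pics/w2.png

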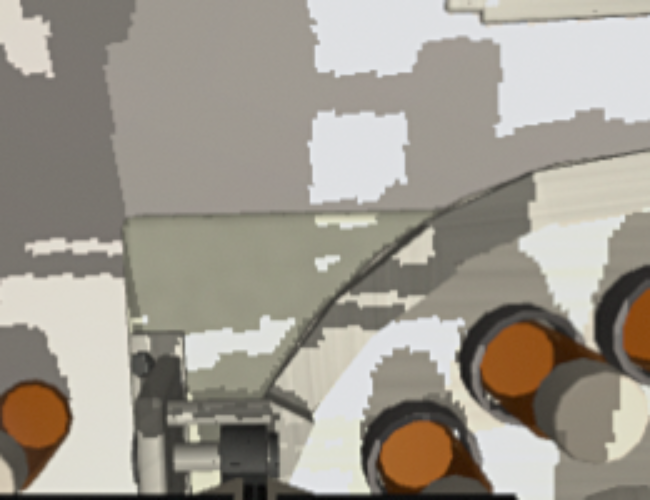

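```bash
python3 -m pendant '[0,0,0.5,0,0,0,0.4,0,0,0,0,0]'; python3 -c "from h import *; st()"; python3 -m pendant '[0,0,-2,0,0,-3,-3,0,0,-4,-3,0,0,-3,-3,0,0,0,0,0]'; python3 - <<'E'
from h import *
st(); s=manip.read_state()
for n in ('wrist','top'):
    im=manip.get_image(n); print(n,[(round(r['conf'],2),np.round(r['pixel'],1)) for r in manip.pinpoint('lever_end',n)[:2]])
    a=im[20:220,220:480] if n=='wrist' else im[140:240,270:400]
    cv2.imwrite(f'pics/{n}3.png',cv2.resize(a,None,fx=600/a.shape[1],fy=600/a.shape[1])[...,::-1])
c,sn=np.cos(Q[2]),np.sin(Q[2])
for x,z in((-17,108),(-88,105)): print('expected top',proj('top',[Q[0]+c*x+sn*130,Q[1]+sn*x-c*130,z]))
E
```

```text
time: 6.22
tcp_pos: [498.9, -129.0, 102.5]
tcp_rot: [-0.537, -0.459, 0.459, 0.538]
wrist_force: [-1.0, 0.5, 0.1]
opening: 0.3
t 6.22 world [ 498.9 -129.   102.5] station [ -67.1 -128.4  102.5] toolx yaw err -0.002 tilt [ 0. -1.  0.] F [-1.   0.5  0.1] open 0.3
time: 6.85
tcp_pos: [611.8, -146.7, 205.4]
tcp_rot: [0.539, 0.461, -0.458, -0.536]
wrist_force: [-0.2, 0.1, -0.4]
opening: 0.6
t 6.85 world [ 611.8 -146.7  205.4] station [  47.2 -128.4  205.4] toolx yaw err -0.001 tilt [-0.    -1.    -0.007] F [-0.2  0.1 -0.4] open 0.6
wrist [(0.86, array([317.7, 119.9]))]
top [(0.67, array([359.5, 192. ])), (0.3, array([309.7, 180.4]))]
expected top [[361.33123703 190.58178628]]
expected top [[357.40037176 218.46695974]]
```

View pics/wrist3.png

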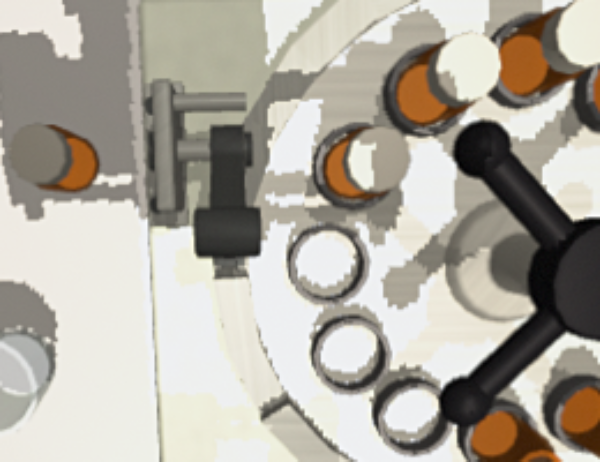

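The pawl is back down, with the roller at pixel (228, 232) of the crop. I'll use picture w2 to work out how far it had been lifted.

```bash
python3 - <<'E'
from h import *
p=manip.camera_params('wrist'); X=np.array(p['tool_from_camera'])
def pw(tcp,q,P):
    T=np.eye(4);T[:3,:3]=R.from_quat(q).as_matrix();T[:3,3]=tcp
    I=np.linalg.inv(T@X); c=(I[:3,:3]@P+I[:3,3])*[1,-1,-1]
    return cv2.projectPoints(c[None],np.zeros(3),np.zeros(3),np.array(p['mtx']),np.array(p['distortion']))[0][0,0].round(1)
c,sn=np.cos(Q[2]),np.sin(Q[2])
W=lambda x,y,z:np.array([Q[0]+c*x-sn*y,Q[1]+sn*x+c*y,z])
q=[-0.538,-0.459,.459,.538]; t=[507.6,-130.4,102.6]
print('tip',pw(t,q,np.array(t)),'tip+20 up',pw(t,q,np.array(t)+[0,0,20]))
print('cheek corners',pw(t,q,W(-75,-155,76)),pw(t,q,W(-25,-155,76)),'pivot',pw(t,q,W(-50,-130,52)))
for a in (0,.3,.6,.8,1,1.15):
    th=np.pi/3+a; print(a,pw(t,q,W(-50+65*np.cos(th),-130,52+65*np.sin(th))),'roller now',pw([611.8,-146.7,205.4],[.539,.461,-.458,-.536],W(-50+65*np.cos(th),-130,52+65*np.sin(th))))
E
```

```text
tip [320.  234.8] tip+20 up [319.7 248.6]
cheek corners [280.2 196.6] [282.9 264.8] pivot [318.3 220.2]
0 [317.7 299.8] roller now [318.5 119. ]
0.3 [317.3 279.5] roller now [318.4  96. ]
0.6 [317.  249.8] roller now [318.2  70.1]
0.8 [316.9 226.9] roller now [318.2  53. ]
1 [316.9 203.6] roller now [318.2  37.5]
1.15 [316.9 187.1] roller now [318.2  27.5]
```

Going by w2 the pawl was only at about 0.87 rad, so the fingertip must be thinner (about 5 mm half) than I assumed. I'll repeat the push and go further this time.

```bash
python3 -m pendant '[-0.1,3,2.7,0,0,4,0,0,0,3.3,0,0,0,0,0,0]'; python3 -m pendant '[0,0,1.3,0,0,0,1.3,0,0,0,1.3,0,0,0,1.3,0,0,0,1.0,0,0,0,1.0,0,0,0,0.8,0,0,0,0.6,0]'; python3 -m pendant '[0,0,0.5,0,0,0,0.2,0,0,0,0,0,0,0,0,0]'; python3 - <<'E'
from h import *
st(); im=manip.get_image('wrist'); print([(round(r['conf'],2),np.round(r['pixel'],1)) for r in manip.pinpoint('lever_end','wrist')[:2]])
cv2.imwrite('pics/w4.png',cv2.resize(im[100:300,220:420],None,fx=3,fy=3)[...,::-1])
E
```

```text
time: 7.55
tcp_pos: [576.9, -142.2, 96.1]
tcp_rot: [-0.535, -0.457, 0.461, 0.54]
wrist_force: [-0.9, 0.1, -0.2]
opening: 0.5
time: 8.55
tcp_pos: [495.7, -129.5, 99.6]
tcp_rot: [-0.538, -0.459, 0.459, 0.538]
wrist_force: [-0.0, -1.2, 0.5]
opening: 0.6
time: 9.05
tcp_pos: [489.5, -128.5, 99.6]
tcp_rot: [0.538, 0.459, -0.459, -0.538]
wrist_force: [0.1, 1.0, -0.6]
opening: 0.4
t 9.05 world [ 489.5 -128.5   99.6] station [ -76.4 -129.3   99.6] toolx yaw err -0.002 tilt [ 0. -1. -0.] F [ 0.1  1.  -0.6] open 0.4
[(0.59, array([317.6, 331. ]))]
```

View pics/w4.png

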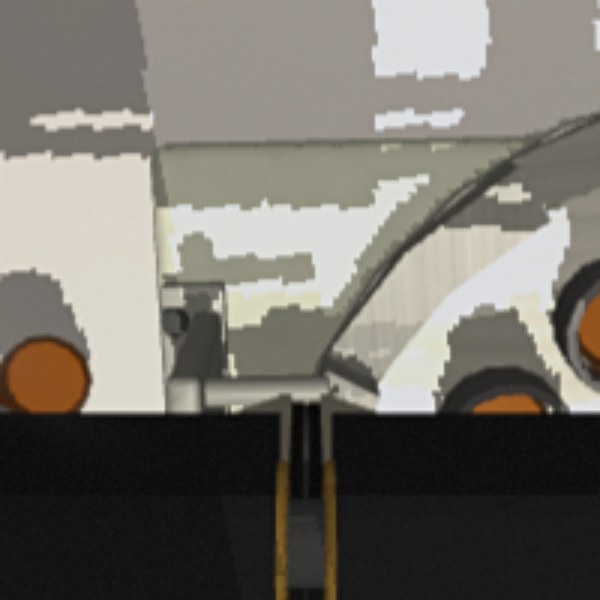

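The roller isn't visible ahead of the finger in w4. I'll check with the other two cameras, side by side.

```bash
python3 - <<'E'
from h import *
a=manip.get_image('scene')[140:260,220:340]; b=manip.get_image('top')[150:250,310:410]
A=[cv2.resize(x,(400,400),interpolation=cv2.INTER_CUBIC) for x in (a,b)]
cv2.imwrite('pics/s5.png',np.hstack(A)[...,::-1])
E
```

```text
(no output)
```

View pics/s5.png

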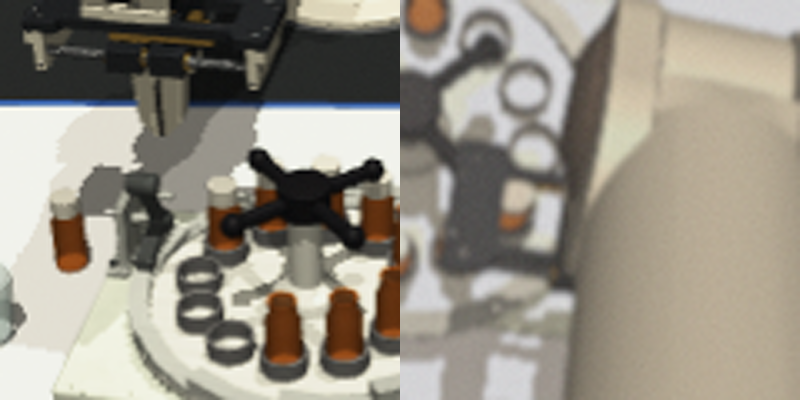

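```bash
python3 - <<'E'
from h import *
s=manip.read_state(); t=np.array(s['tcp_pos']); print(t,'proj scene',proj('scene',t),'up20',proj('scene',t+[0,0,20]), 'top',proj('top',t))
print(at_z('scene',(269.5,180.5),99.6))
c,sn=np.cos(Q[2]),np.sin(Q[2])
for a in(0,1.15):
  th=np.pi/3+a; x=-50+65*np.cos(th); W=np.array([Q[0]+c*x+sn*130,Q[1]+sn*x-c*130,52+65*np.sin(th)]); print(a,proj('scene',W),proj('top',W))
E
```

```text
[ 489.36260155 -128.46883731   99.58662427] proj scene [[270.16325039 184.45554614]] up20 [[269.63253166 178.06365889]] top [[357.51294388 214.22117021]]
[ 470.00969519 -132.70271935   99.6       ]
0 [[263.25130665 194.01408245]] [[361.31893987 190.75254576]]
1.15 [[270.99230405 180.50952484]] [[357.37939445 218.52527826]]
```

In the scene view the fingertip, at crop pixel (165, 135), looks about 12 mm higher than the TCP should be. The tip probably slid over the roller, so I'll go about 15 mm lower and push in stages.

```bash
python3 -m pendant '[0,-4,0,0,0,-3,-2,0,0,0,-4,0,0,0,-4,0,0,0,0,0]'; python3 -c "from h import *; st()"; python3 -m pendant '[0,3,0,0,0,3,0,0,0,2.4,0,0,0,0,0,0,0,0,0,0]';  python3 -c "from h import *; st()"; for i in 1 2; do python3 -m pendant '[0,0,0.8,0,0,0,0.8,0,0,0,0.8,0]';  done;  python3 - <<'E'
from h import *
st()
print([(round(r['conf'],2),np.round(r['pixel'],1)) for r in (manip.get_image('scene') is None or manip.pinpoint('lever_end','scene')[:2])])
a=manip.get_image('scene')[140:260,220:340]; b=manip.get_image('wrist')[100:300,220:420]
A=[cv2.resize(x,(400,400),interpolation=cv2.INTER_CUBIC) for x in (a,b)]
cv2.imwrite('pics/s6.png',np.hstack(A)[...,::-1])
E
```

```text
time: 9.88
tcp_pos: [590.4, -144.1, 169.3]
tcp_rot: [0.538, 0.46, -0.459, -0.537]
wrist_force: [-0.0, 0.4, -0.3]
opening: 0.3
t 9.88 world [ 590.4 -144.1  169.3] station [  25.6 -129.2  169.3] toolx yaw err -0.001 tilt [ 0.    -1.    -0.001] F [-0.   0.4 -0.3] open 0.3
time: 10.5
tcp_pos: [588.2, -144.2, 86.5]
tcp_rot: [0.538, 0.459, -0.459, -0.537]
wrist_force: [0.1, -0.5, -0.0]
opening: 0.7
t 10.5 world [ 588.2 -144.2   86.5] station [  23.5 -129.6   86.5] toolx yaw err -0.002 tilt [-0.    -1.    -0.001] F [ 0.1 -0.5 -0. ] open 0.7
time: 10.88
tcp_pos: [564.4, -140.4, 86.4]
tcp_rot: [0.538, 0.46, -0.459, -0.537]
wrist_force: [1.0, 0.5, 0.0]
opening: 0.6
time: 11.25
tcp_pos: [539.8, -136.5, 85.5]
tcp_rot: [-0.537, -0.459, 0.459, 0.538]
wrist_force: [-0.1, 0.5, -0.1]
opening: 0.3
t 11.25 world [ 539.8 -136.5   85.5] station [ -25.5 -129.4   85.5] toolx yaw err -0.002 tilt [ 0. -1.  0.] F [-0.1  0.5 -0.1] open 0.3
[(0.42, array([265.4, 183.6]))]
```

View pics/s6.png

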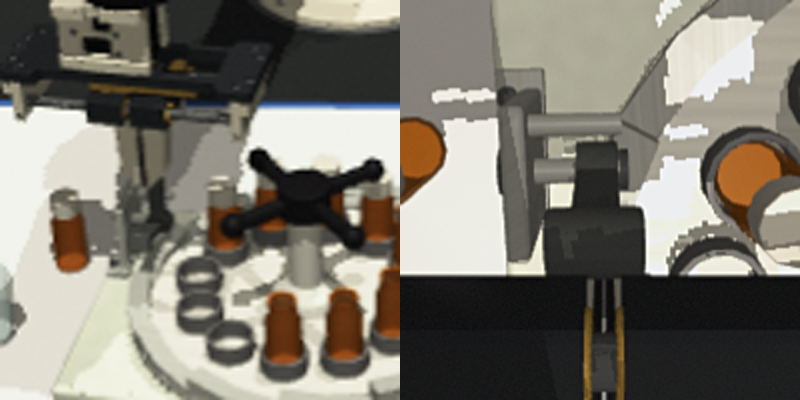

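The roller is now ahead of the finger (right panel, pixel (595, 240)). I'll push on.

```bash
python3 -m pendant '[0,0,0.8,0,0,0,0.8,0,0,0,0.7,0,0,0,0.7,0,0,0,0,0]'; python3 -m pendant '[0,0,0.5,0,0,0,0,0,0,0,0,0]';  python3 - <<'E'
from h import *
st()
a=manip.get_image('scene')[140:260,220:340]; b=manip.get_image('wrist')[100:300,220:420]
print([(round(r['conf'],2),np.round(r['pixel'],1)) for c in ('scene','wrist') for r in manip.pinpoint('lever_end',c)[:2]])
A=[cv2.resize(x,(400,400),interpolation=cv2.INTER_CUBIC) for x in (a,b)]
cv2.imwrite('pics/s7.png',np.hstack(A)[...,::-1])
E
```

```text
time: 12.08
tcp_pos: [510.3, -131.8, 85.6]
tcp_rot: [-0.537, -0.459, 0.459, 0.538]
wrist_force: [0.9, 0.1, -0.4]
opening: 0.4
time: 12.45
tcp_pos: [506.2, -131.1, 85.6]
tcp_rot: [0.538, 0.459, -0.459, -0.538]
wrist_force: [0.2, 0.2, 0.6]
opening: 0.3
t 12.45 world [ 506.2 -131.1   85.6] station [ -59.5 -129.4   85.6] toolx yaw err -0.002 tilt [ 0. -1. -0.] F [0.2 0.2 0.6] open 0.3
[(0.7, array([267.2, 176.9])), (0.66, array([212.8, 239.8])), (0.96, array([316.8, 197.6]))]
```

View pics/s7.png

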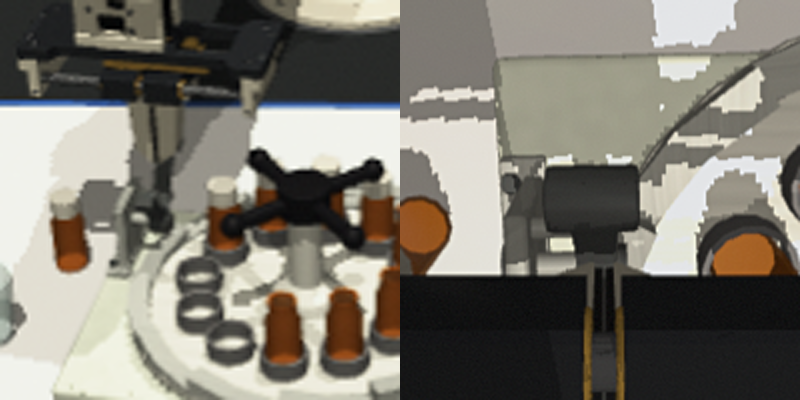

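```bash
python3 -m pendant '[0,0,0.3,0,0,0,0,0,0,0,-0.5,0,0,0,-0.8,0,0,0,-1.5,0,0,0,-3,0,0,0,-3,0,0,0,0,0]';  python3 - <<'E'
from h import *
st(); s=manip.read_state()
manip.get_image('wrist'); manip.get_image('scene')
print([(round(r['conf'],2),np.round(r['pixel'],1)) for c in ('scene','wrist') for r in manip.pinpoint('lever_end',c)[:2]])
p=manip.camera_params('wrist'); X=np.array(p['tool_from_camera'])
T=np.eye(4);T[:3,:3]=R.from_quat(s['tcp_rot']).as_matrix();T[:3,3]=s['tcp_pos'];I=np.linalg.inv(T@X)
c,sn=np.cos(Q[2]),np.sin(Q[2])
for a in (0,.8,1,1.15):
    th=np.pi/3+a; x=-50+65*np.cos(th); W=np.array([Q[0]+c*x+sn*130,Q[1]+sn*x-c*130,52+65*np.sin(th)])
    v=(I[:3,:3]@W+I[:3,3])*[1,-1,-1]; print(a,cv2.projectPoints(v[None],np.zeros(3),np.zeros(3),np.array(p['mtx']),np.array(p['distortion']))[0][0,0].round(1),proj('scene',W))
E
```

```text
time: 13.65
tcp_pos: [593.2, -144.6, 85.6]
tcp_rot: [0.538, 0.46, -0.459, -0.537]
wrist_force: [-0.3, 0.5, -0.6]
opening: 0.4
t 13.65 world [ 593.2 -144.6   85.6] station [  28.5 -129.2   85.6] toolx yaw err -0.001 tilt [ 0.    -1.    -0.002] F [-0.3  0.5 -0.6] open 0.4
[(0.64, array([269.1, 180.6])), (0.64, array([314.4,  10.4]))]
0 [317.8 164.9] [[263.25130665 194.01408245]]
0.8 [317.2  52.5] [[268.587328   181.45360457]]
1 [317.2  24.8] [[269.99334822 180.54554544]]
1.15 [317.3   7.5] [[270.99230405 180.50952484]]
```

The pawl rests swung over: the lever measures about 1.13 rad in the wrist view, and the scene view agrees. Next, over to the star handle.

```bash
python3 -m pendant '[0,-4,0,0,0,-4,0,0,3.8,0,-2.5,0,3.9,0,-2.5,0,0,0,0,0]'; python3 -c "from h import *; st()"; python3 -m pendant '[0,3,0,0,0,3,0,0,0,0.2,0,0,0,0,0,0]'; python3 -c "from h import *; st()"; python3 -m pendant '[0,0,0.8,0,0,0,0.8,0,0,0,0.8,0,0,0,0.8,0,0,0,0,0]'
cat >> h.py <<'E'
def pinW(n,z,cams,k=4):
    s=manip.read_state()
    for c in cams:
        manip.get_image(c)
        p=manip.camera_params(c)
        if c=='wrist':
            T=np.eye(4);T[:3,:3]=R.from_quat(s['tcp_rot']).as_matrix();T[:3,3]=s['tcp_pos'];C=T@np.array(p['tool_from_camera'])
        else: C=np.array(p['cam_to_world'])
        for r in manip.pinpoint(n,c)[:k]:
            u=cv2.undistortPoints(np.array([[r['pixel']]],float),np.array(p['mtx']),np.array(p['distortion']))[0,0]
            d=C[:3,:3]@[u[0],-u[1],-1]; w=C[:3,3]+d*(z-C[2,3])/d[2]
            cc,sn=np.cos(Q[2]),np.sin(Q[2]); e=w-[Q[0],Q[1],0]; x,y=cc*e[0]+sn*e[1],-sn*e[0]+cc*e[1]
            print(n,c,round(r['conf'],2),np.round(r['pixel']),'station',round(x,1),round(y,1),'r',round(np.hypot(x,y)),'ang',round(np.degrees(np.arctan2(y,x)),1))
E
python3 -c "
from h import *; st(); pinW('star_end',122,('wrist','scene','top')); pinW('star_hub',122,('wrist','scene'),1)
im=manip.get_image('wrist'); cv2.imwrite('pics/w8.png',im[...,::-1])"
```

```text
time: 14.48
tcp_pos: [652.9, -70.4, 165.6]
tcp_rot: [-0.536, -0.462, 0.46, 0.537]
wrist_force: [-1.2, 0.6, -0.2]
opening: 0.7
t 14.47 world [652.9 -70.4 165.6] station [ 76.  -46.7 165.6] toolx yaw err 0.005 tilt [ 0.003 -1.    -0.001] F [-1.2  0.6 -0.2] open 0.7
time: 14.98
tcp_pos: [651.4, -76.8, 104.4]
tcp_rot: [0.538, 0.459, -0.459, -0.538]
wrist_force: [-0.5, 0.3, 1.1]
opening: 0.5
t 14.97 world [651.4 -76.8 104.4] station [ 75.5 -53.3 104.4] toolx yaw err -0.002 tilt [-0. -1. -0.] F [-0.5  0.3  1.1] open 0.5
time: 15.6
tcp_pos: [624.0, -77.1, 107.7]
tcp_rot: [0.543, 0.46, -0.457, -0.534]
wrist_force: [4.5, -8.3, 6.8]
opening: 0.1
t 15.6 world [624.  -77.1 107.7] station [ 48.5 -57.8 107.7] toolx yaw err -0.005 tilt [-0.005 -1.    -0.012] F [ 4.5 -8.3  6.8] open 0.1
star_end wrist 0.85 [363.  52.] station -50.2 -36.5 r 62 ang -144.0
star_end wrist 0.37 [496.  99.] station -29.0 29.6 r 41 ang 134.4
star_end scene 0.75 [311. 238.] station 150.2 30.8 r 153 ang 11.6
star_end scene 0.74 [299. 187.] station -43.7 -41.1 r 60 ang -136.8
star_end top 0.78 [322. 195.] station -46.3 -35.0 r 58 ang -142.9
star_end top 0.4 [288. 205.] station -84.4 45.2 r 96 ang 151.8
star_hub wrist 0.76 [430. 156.] station -0.6 -0.8 r 1 ang -124.7
star_hub scene 0.9 [311. 198.] station -2.0 -2.1 r 3 ang -133.4
```

View pics/w8.png

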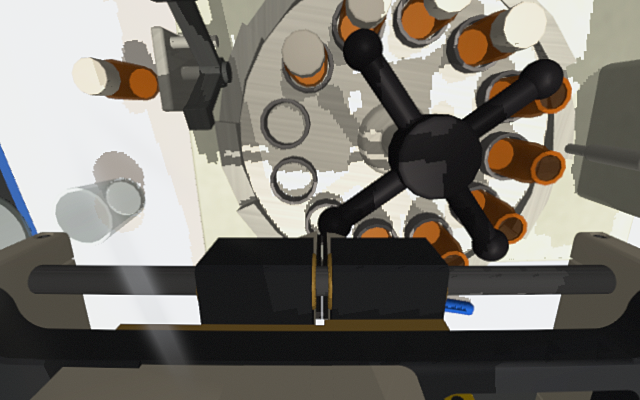

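The swung pawl shows at pixel (190, 90). The narrow fingertip met the outer side of the ball at (340, 218) and was slipping outward. I'll back off and push on the arm's straight part, inside the ball.

```bash
python3 -m pendant '[0,0,-1,0,0,0,-1.2,0,1.3,0.5,0,0,1.4,0,0,0,0,0,0,0]'; python3 -c "from h import *; st()"; python3 -m pendant '[0,0,0.9,0,0,0,0.9,0,-0.3,0,0.5,0,0,0,0,0]'; python3 -c "
from h import *; st(); pinW('star_end',122,('wrist','top'),1)"
```

```text
time: 16.77
tcp_pos: [645.3, -44.1, 98.0]
tcp_rot: [-0.536, -0.461, 0.46, 0.537]
wrist_force: [-0.7, -0.4, -0.7]
opening: 0.3
t 16.77 world [645.3 -44.1  98. ] station [ 64.5 -22.   98. ] toolx yaw err 0.003 tilt [ 0.002 -1.     0.002] F [-0.7 -0.4 -0.7] open 0.3
time: 17.27
tcp_pos: [622.4, -47.7, 99.2]
tcp_rot: [0.538, 0.459, -0.459, -0.538]
wrist_force: [1.0, -0.1, 1.5]
opening: 0.5
t 17.27 world [622.4 -47.7  99.2] station [ 42.4 -29.   99.2] toolx yaw err -0.002 tilt [-0. -1. -0.] F [ 1.  -0.1  1.5] open 0.5
star_end wrist 0.67 [305.  64.] station -49.9 -35.4 r 61 ang -144.6
```

```bash
python3 -m pendant '[-0.1,0,0.5,0,-0.2,0,0.4,0,-0.3,0,0.4,0,0,0,0,0]'; python3 -c "
from h import *; st(); pinW('star_end',122,('wrist','top'),2)"
```

```text
time: 17.98
tcp_pos: [607.8, -51.8, 98.5]
tcp_rot: [-0.538, -0.459, 0.46, 0.538]
wrist_force: [2.4, -1.1, 0.8]
opening: 0.5
t 17.98 world [607.8 -51.8  98.5] station [ 28.6 -35.3  98.5] toolx yaw err -0.003 tilt [-0.001 -1.     0.001] F [ 2.4 -1.1  0.8] open 0.5
star_end top 0.56 [317. 196.] station -51.6 -21.8 r 56 ang -157.1
star_end top 0.39 [310. 132.] station 109.2 19.6 r 111 ang 10.2
```

```bash
python3 -m pendant '[-0.2,0,0.3,0,-0.2,0,0.2,0,0,0,0,0,0,0,0,0]'; python3 -c "
from h import *; st(); pinW('star_end',122,('wrist','top','scene'),2)"
```

```text
time: 18.68
tcp_pos: [602.5, -54.4, 98.3]
tcp_rot: [-0.537, -0.459, 0.46, 0.538]
wrist_force: [0.1, 1.3, 0.4]
opening: 0.5
t 18.68 world [602.5 -54.4  98.3] station [ 23.8 -38.7  98.3] toolx yaw err -0.002 tilt [-0.    -1.     0.001] F [0.1 1.3 0.4] open 0.5
star_end wrist 0.59 [384.  79.] station -61.8 -9.0 r 62 ang -171.7
star_end wrist 0.16 [371. 178.] station -15.6 -13.1 r 20 ang -140.0
star_end top 0.61 [310. 200.] station -63.7 -6.3 r 64 ang -174.4
star_end top 0.47 [142. 201.] station -130.8 402.5 r 423 ang 108.0
star_end scene 0.87 [313. 185.] station -61.5 -10.1 r 62 ang -170.7
star_end scene 0.4 [268. 204.] station 42.3 -98.7 r 107 ang -66.8
```

The star now reads about -171°, so the carousel is at about -0.63 and has overshot. I'll ease it forward by pushing the neighbouring arm (now at about 9°) from its -y side.

```bash
python3 -m pendant '[0,0,-1.1,0,0,0,-1.1,0,1.2,0,0,0,1.2,0,0,0,0,0,0,0]'; python3 -c "from h import *; st()"; python3 -m pendant '[0.4,0,0,0,0.3,0,0,0,0,0,0,0]'; python3 -c "
from h import *; st(); pinW('star_end',122,('wrist','scene'),1)"
```

```text
time: 19.6
tcp_pos: [628.6, -31.2, 98.5]
tcp_rot: [-0.536, -0.46, 0.46, 0.537]
wrist_force: [-0.7, -0.8, 0.7]
opening: 0.7
t 19.6 world [628.6 -31.2  98.5] station [ 46.  -11.7  98.5] toolx yaw err 0.002 tilt [ 0.001 -1.     0.001] F [-0.7 -0.8  0.7] open 0.7
time: 19.98
tcp_pos: [629.5, -28.3, 98.7]
tcp_rot: [0.538, 0.459, -0.459, -0.538]
wrist_force: [-0.9, -2.3, 0.9]
opening: 0.5
t 19.98 world [629.5 -28.3  98.7] station [46.4 -8.7 98.7] toolx yaw err -0.003 tilt [-0.001 -1.     0.   ] F [-0.9 -2.3  0.9] open 0.5
star_end wrist 0.91 [315.  23.] station -63.0 -10.4 r 64 ang -170.6
star_end scene 0.91 [310. 186.] station -56.1 -16.3 r 58 ang -163.8
```

```bash
cat >> h.py <<'E'
def starfit(im,cam='scene'):
    # im BGR; dark mask near the star, fit angle of 4 arms (deg, carousel turn)
    c,sn=np.cos(Q[2]),np.sin(Q[2])
    hub=proj(cam,[Q[0],Q[1],122])[0]
    x0,y0=int(hub[0])-32,int(hub[1])-24; K=8
    m=cv2.resize(im[y0:y0+48,x0:x0+64],None,fx=K,fy=K,interpolation=cv2.INTER_CUBIC).max(2)<60
    best=[]
    px=lambda x,y,z:(proj(cam,[Q[0]+c*x-sn*y,Q[1]+sn*x+c*y,z])[0]-[x0,y0]+.5)*K
    sc=np.linalg.norm(px(0,20,122)-px(0,-20,122))/40
    for a in np.arange(-45,10,1.):
        r=np.zeros(m.shape,np.uint8)
        for k in range(4):
            t=np.radians(225+90*k+a); e=px(62*np.cos(t),62*np.sin(t),122)
            cv2.line(r,tuple(int(v) for v in px(0,0,122)),tuple(int(v) for v in e),1,int(13*sc)); cv2.circle(r,tuple(int(v) for v in e),int(9.5*sc),1,-1)
        for z in (112,132): 
            cv2.fillConvexPoly(r,cv2.convexHull(np.array([px(21*np.cos(t),21*np.sin(t),zz) for t in np.linspace(0,6.28,30) for zz in (109,135)]).astype(np.int32)),1)
        for dx in range(-16,17,4):
            for dy in range(-16,17,4):
                q=np.roll(r,(dy,dx),(0,1))>0; best.append(((q&m).sum()/(q|m).sum(),a,dx/K,dy/K))
    best.sort(reverse=True); return [tuple(np.round(b,2)) for b in best[:3]]
E
python3 -c "
from h import *; print('start',starfit(cv2.imread('pics/scene0.png')))
im=manip.get_image('scene')[...,::-1]; cv2.imwrite('pics/sc9.png',im); print('now',starfit(im))
pinW('vial_skipped',31,['scene'],2); pinW('spout_tip',104,['scene'],1)
"
```

```text
Traceback (most recent call last):
  File "h.py", line 47, in starfit
    cv2.fillConvexPoly(r,cv2.convexHull(np.array([px(21*np.cos(t),21*np.sin(t),zz) for t in np.linspace(0,6.28,30) for zz in (109,135)]).astype(np.int32)),1)
                                                  ~~^^^^^^^^^^^^^^^^^^^^^^^^^^^^^^
  File "h.py", line 39, in <lambda>
    px=lambda x,y,z:(proj(cam,[Q[0]+c*x-sn*y,Q[1]+sn*x+c*y,z])[0]-[x0,y0]+.5)*K
                     ~~~~^^^^^^^^^^^^^^^^^^^^^^^^^^^^^^^^^^^^^
  File "h.py", line 11, in proj
    p=manip.camera_params(cam);T=np.linalg.inv(np.array(p['cam_to_world']))
ValueError: time passes only in moves, steps and waits
```

```bash
sed -i 's/^def ray/import functools\n@functools.lru_cache\ndef cp(c): return manip.camera_params(c)\ndef ray/; s/=manip.camera_params(cam)/=cp(cam)/' h.py
python3 -c "
from h import *; print('start',starfit(cv2.imread('pics/scene0.png')))
im=manip.get_image('scene')[...,::-1]; cv2.imwrite('pics/sc9.png',im); print('now',starfit(im))
pinW('vial_skipped',31,['scene'],2); pinW('spout_tip',104,['scene'],1)
"
```

```text
start [(np.float64(0.84), np.float64(1.0), np.float64(-1.0), np.float64(0.5)), (np.float64(0.84), np.float64(1.0), np.float64(-0.5), np.float64(0.5)), (np.float64(0.84), np.float64(0.0), np.float64(-0.5), np.float64(0.5))]
now [(np.float64(0.3), np.float64(-33.0), np.float64(-1.5), np.float64(0.5)), (np.float64(0.3), np.float64(-33.0), np.float64(-1.0), np.float64(0.5)), (np.float64(0.3), np.float64(-32.0), np.float64(-1.5), np.float64(0.5))]
vial_skipped scene 0.38 [488. 230.] station -68.3 442.5 r 448 ang 98.8
spout_tip scene 0.73 [343. 208.] station 2.8 79.3 r 79 ang 87.9
```

```bash
python3 -m pendant '[0.3,0,0,0,0,0,0,0,0,0,0,0]'; python3 -c "
from h import *; st();im=manip.get_image('scene')[...,::-1]; print('now',starfit(im)); pinW('star_end',122,('wrist','scene'),1)"
python3 -m pendant '[-1,0,-0.4,0,-1.5,0,-1,0,0,-3,0,0,0,-4,-1,0,-4,-3,-1,0,-4,0,0,0,-2,0,0,0,0,0,0,0]'
python3 -c "
from h import *; st();im=manip.get_image('scene')[...,::-1]; cv2.imwrite('pics/sc10.png',im); print('now',starfit(im)); pinW('star_end',122,('wrist','scene','top'),1)"
```

```text
time: 20.8
tcp_pos: [630.3, -23.6, 98.6]
tcp_rot: [-0.537, -0.46, 0.459, 0.538]
wrist_force: [-1.7, -1.7, 1.7]
opening: 0.3
t 20.8 world [630.3 -23.6  98.6] station [46.5 -4.  98.6] toolx yaw err -0.001 tilt [ 0.001 -1.     0.   ] F [-1.7 -1.7  1.7] open 0.3
now [(np.float64(0.3), np.float64(-27.0), np.float64(-1.0), np.float64(0.5)), (np.float64(0.3), np.float64(-26.0), np.float64(-1.0), np.float64(0.5)), (np.float64(0.3), np.float64(-27.0), np.float64(-0.5), np.float64(0.5))]
star_end wrist 0.95 [286.  29.] station -60.3 -18.4 r 63 ang -163.0
star_end scene 0.74 [309. 184.] station -60.6 -20.4 r 64 ang -161.4
time: 22.05
tcp_pos: [643.6, -155.4, 197.9]
tcp_rot: [-0.538, -0.458, 0.459, 0.539]
wrist_force: [-0.7, 0.3, -1.0]
opening: 0.5
t 22.05 world [ 643.6 -155.4  197.9] station [  79.9 -132.1  197.9] toolx yaw err -0.006 tilt [-0.    -1.     0.001] F [-0.7  0.3 -1. ] open 0.5
now [(np.float64(0.79), np.float64(-28.0), np.float64(-0.5), np.float64(0.5)), (np.float64(0.79), np.float64(-27.0), np.float64(-1.0), np.float64(0.5)), (np.float64(0.78), np.float64(-27.0), np.float64(-0.5), np.float64(0.5))]
star_end wrist 0.98 [471.  16.] station -58.8 -19.8 r 62 ang -161.4
star_end scene 0.81 [308. 186.] station -54.0 -20.2 r 58 ang -159.5
star_end top 0.86 [315. 199.] station -57.8 -18.3 r 61 ang -162.4
```

The estimates range from -0.44 to -0.50. I'll go back to the w1 viewpoint and fit the star there against the starting picture.

```bash
python3 -m pendant '[0,0,2.8,0,0.5,-0.7,2.9,0,0,0,0,0]'; cat > f.py <<'E'
from h import *
from scipy.optimize import differential_evolution
p=manip.camera_params('wrist'); X=np.array(p['tool_from_camera'])
def fit(im,tcp,q):
    T=np.eye(4);T[:3,:3]=R.from_quat(q).as_matrix();T[:3,3]=tcp;I=np.linalg.inv(T@X);c,sn=np.cos(Q[2]),np.sin(Q[2])
    def px(P):
        P=np.array(P,float); W=np.c_[Q[0]+c*P[:,0]-sn*P[:,1],Q[1]+sn*P[:,0]+c*P[:,1],P[:,2]]
        v=(W@I[:3,:3].T+I[:3,3])*[1,-1,-1]; return cv2.projectPoints(v,np.zeros(3),np.zeros(3),np.array(p['mtx']),np.array(p['distortion']))[0][:,0]
    h=px([[0,0,122],[20,0,122],[-20,0,122]]); sc=np.linalg.norm(h[1]-h[2])/40
    m=(im.max(2)<75); m[232:]=0
    Y,Xx=np.mgrid[:400,:640]; m&=np.hypot(Xx-h[0,0],Y-h[0,1])<75*sc*1.1
    d=cv2.distanceTransform((~m).astype(np.uint8),cv2.DIST_L2,5)-cv2.distanceTransform(m.astype(np.uint8),cv2.DIST_L2,5)
    def cost(v):
        t=np.radians(225+v[0]+90*np.arange(4)); r=np.linspace(25,66,25)
        # axis points must be deep inside the dark mask
        P=np.array([[a*np.cos(k),a*np.sin(k),122] for k in t for a in r]); u=px(P)+v[1:]
        ok=(u[:,1]<225)&(u[:,1]>3)
        return np.mean(cv2.remap(d.astype(np.float32),u[:,0].astype(np.float32),u[:,1].astype(np.float32),cv2.INTER_LINEAR,borderMode=cv2.BORDER_REPLICATE)[:,0][ok])
    r=differential_evolution(cost,[(-45,15),(-10,10),(-10,10)],seed=1); return r.x.round(2),round(r.fun,2),sc
print('start',fit(cv2.imread('pics/w1.png'),[586.1,-142.3,205.5],[.539,.458,-.459,-.538]))
s=manip.read_state(); im=manip.get_image('wrist')[...,::-1]; cv2.imwrite('pics/w11.png',im); st()
print('now',fit(im,s['tcp_pos'],s['tcp_rot']))
pinW('lever_end',105,['wrist'],1); pinW('vial_skipped',91,['wrist'],3)
E
python3 f.py
```

```text
time: 22.78
tcp_pos: [587.8, -137.8, 206.3]
tcp_rot: [-0.537, -0.46, 0.46, 0.537]
wrist_force: [1.2, -0.2, -0.2]
opening: 0.4
start (array([ 1.11,  0.07, -1.29]), np.float64(-8.04), np.float64(1.186493798708605))
t 22.82 world [ 589.  -138.3  206.3] station [  23.4 -123.6  206.3] toolx yaw err -0.0 tilt [ 0.    -1.    -0.001] F [0.8 0.1 0.2] open 0.4
now (array([-27.45,   0.21,  -1.09]), np.float64(-8.02), np.float64(1.1833313819362403))
lever_end wrist 0.83 [313.  62.] station -87.2 -129.7 r 156 ang -123.9
vial_skipped wrist 0.75 [509. 156.] station -7.7 50.6 r 51 ang 98.7
```

View pics/w11.png

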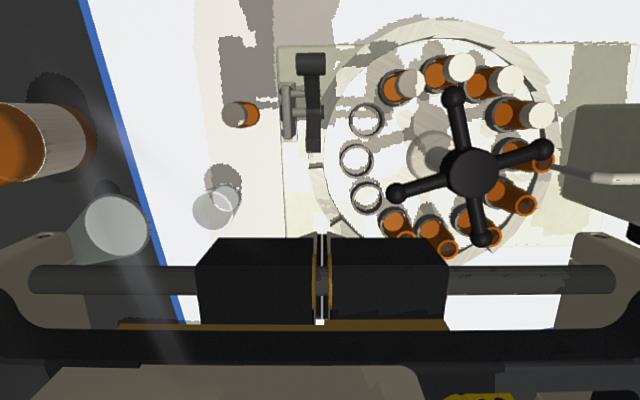

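The fit gives a turn of -28.6°, i.e. -0.498 rad, which is on target. The pawl is still swung over, with its roller at pixel (311, 60). Next I go round to the -x side and tip it down.

```bash
python3 -m pendant '[-0.6,0,4.0,0,0,0,4.2,0,0,0,4.2,0,0,0,2.1,0,0,0,0,0]'; python3 -c "from h import *; st()"; python3 -m pendant '[0,4,0,0,0,4,0,0,0,4,0,0,0,0,0,0,0,0,0,0]'; python3 -c "from h import *; st()"; python3 -m pendant '[0,0,-0.8,0,0,0,-0.8,0,0,0,-0.8,0,0,0,-0.8,0,0,0,0,0]'; python3 -c "
from h import *; st(); pinW('lever_end',112,['scene'],2)"
```

```text
time: 23.65
tcp_pos: [444.0, -122.5, 205.7]
tcp_rot: [-0.538, -0.459, 0.459, 0.538]
wrist_force: [0.6, -0.0, 0.6]
opening: 0.3
t 23.65 world [ 444.  -122.5  205.7] station [-122.4 -130.4  205.7] toolx yaw err -0.002 tilt [ 0. -1.  0.] F [ 0.6 -0.   0.6] open 0.3
time: 24.28
tcp_pos: [446.2, -122.7, 86.5]
tcp_rot: [0.538, 0.46, -0.459, -0.537]
wrist_force: [-0.4, 0.1, 0.2]
opening: 0.2
t 24.27 world [ 446.2 -122.7   86.5] station [-120.1 -130.3   86.5] toolx yaw err -0.002 tilt [-0.    -1.    -0.001] F [-0.4  0.1  0.2] open 0.2
time: 24.9
tcp_pos: [462.6, -125.3, 86.5]
tcp_rot: [-0.53, -0.453, 0.465, 0.545]
wrist_force: [-40.2, 7.4, 53.0]
opening: 0.7
t 24.9 world [ 462.6 -125.3   86.5] station [-103.5 -130.3   86.5] toolx yaw err -0.003 tilt [ 0.001 -1.     0.027] F [-40.2   7.4  53. ] open 0.7
lever_end scene 0.53 [266. 182.] station -65.8 -137.5 r 152 ang -115.6
```

A large force, (-40, +53) N, so the tip is blocked by something. I'll use my last view here before moving, with the expected tip and roller positions drawn on it.

```bash
python3 - <<'E'
from h import *
s=manip.read_state(); t=np.array(s['tcp_pos']); im=manip.get_image('scene'); cv2.imwrite('pics/sc12.png',im[...,::-1])
x0,y0,w,K=230,150,75,8
a=cv2.resize(im[y0:y0+70,x0:x0+w],None,fx=K,fy=K,interpolation=cv2.INTER_CUBIC)[...,::-1].copy()
c,sn=np.cos(Q[2]),np.sin(Q[2])
W=lambda x,y,z:[Q[0]+c*x-sn*y,Q[1]+sn*x+c*y,z]
for P,col in ((t,(0,0,255)),(t+[0,0,20],(0,0,255)),(W(-88,-142,105),(0,255,0)),(W(-88,-118,105),(0,255,0)),(W(-50,-130,52),(255,0,0)),(W(-17,-130,108),(255,255,0))):
    u=(proj('scene',P)[0]-[x0,y0]+.5)*K; cv2.circle(a,tuple(int(v) for v in u),5,col,1); print(u)
cv2.imwrite('pics/s12.png',a); st()
E
```

```text
[347.25479556 269.14592142]
[343.2796067  219.01187356]
[297.14328981 244.01916325]
[366.54623011 250.7540615 ]
[311.32949255 442.57662679]
[269.63008855 357.73917062]
t 25.05 world [ 462.6 -125.3   86.5] station [-103.6 -130.3   86.5] toolx yaw err -0.003 tilt [ 0.001 -1.     0.026] F [-39.4   7.3  51.6] open 0.2
```

View pics/s12.png

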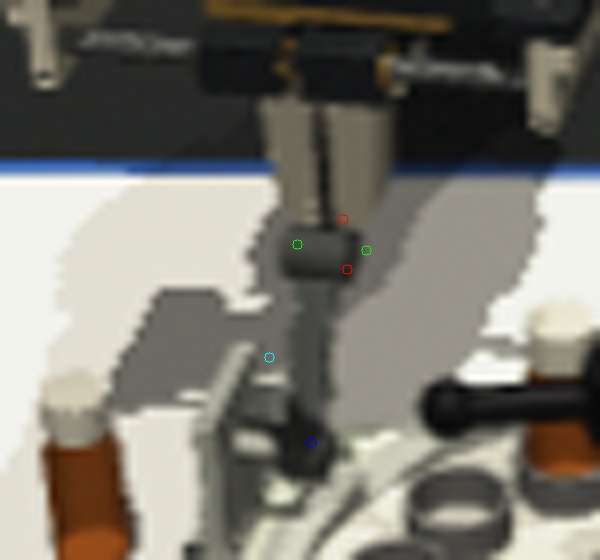

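The fingertip ends near row 230, about 15 mm above the TCP marks, and sits on the upper side of the roller at (320, 252). So the force runs straight along the lever to the pivot and cannot turn it. I'll back off, go 15 mm lower and push again.

```bash
python3 -m pendant '[0,0,2,0,0,0,1.6,0,0,0,0,0,0,1.5,0,0,0,0,0,0]'; python3 -c "from h import *; st(); pinW('lever_end',105,['scene'],1)"; python3 -m pendant '[0,0,-0.7,0,0,0,-0.7,0,0,0,0,0]'; python3 -m pendant '[0,0,-0.5,0,0,0,0,0]'
```

```text
time: 25.68
tcp_pos: [440.3, -121.6, 69.2]
tcp_rot: [-0.537, -0.459, 0.46, 0.538]
wrist_force: [-0.3, -0.3, -0.3]
opening: 0.4
t 25.68 world [ 440.3 -121.6   69.2] station [-126.1 -130.1   69.2] toolx yaw err -0.002 tilt [ 0.    -1.     0.002] F [-0.3 -0.3 -0.3] open 0.4
lever_end scene 0.56 [270. 176.] station -107.3 -139.7 r 176 ang -127.5
time: 26.15
tcp_pos: [455.7, -124.1, 70.8]
tcp_rot: [0.538, 0.46, -0.459, -0.537]
wrist_force: [0.2, 0.3, 0.0]
opening: 0.6
time: 26.4
tcp_pos: [459.8, -124.8, 70.6]
tcp_rot: [0.538, 0.459, -0.459, -0.538]
wrist_force: [1.1, -0.0, 0.2]
opening: 0.7
```

Free so far; x is about -106. I'll continue in small steps and watch the force.

```bash
for i in 1 2; do python3 -m pendant '[0,0,-0.4,0,0,0,-0.4,0,0,0,0,0]' | grep -E "pos|force"; done; python3 -c "from h import *; st(); pinW('lever_end',110,['scene'],2)"
```

```text
tcp_pos: [468.0, -126.1, 70.7]
wrist_force: [-0.3, 0.2, -0.1]
tcp_pos: [475.8, -127.3, 70.6]
wrist_force: [-1.7, 0.1, 0.4]
t 27.15 world [ 475.8 -127.3   70.6] station [ -90.1 -130.3   70.6] toolx yaw err -0.002 tilt [ 0.    -1.    -0.001] F [-1.7  0.1  0.4] open 0.4
lever_end scene 0.68 [266. 182.] station -73.0 -139.5 r 157 ang -117.6
lever_end scene 0.2 [160. 242.] station 213.4 -304.8 r 372 ang -55.0
```

```bash
for i in 1 2; do python3 -m pendant '[0,0,-0.4,0,0,0,-0.3,0,0,0,0,0]' | grep -E "pos|force"; python3 -c "from h import *; pinW('lever_end',110,['scene'],1)"; done
```

```text
tcp_pos: [482.6, -128.4, 70.6]
wrist_force: [-0.2, -0.3, -1.1]
lever_end scene 0.61 [266. 181.] station -76.7 -141.4 r 161 ang -118.5
tcp_pos: [489.5, -129.5, 70.7]
wrist_force: [0.8, 0.1, -0.1]
lever_end scene 0.71 [259. 194.] station -13.2 -140.1 r 141 ang -95.4
```

The pawl has fallen. I'll withdraw and check from the w1 viewpoint.

```bash
python3 -m pendant '[0,0,2,0,0,0,2,0,0,-4,0,0,0,-4,0,0,0,-5,0,0,0,0,0,0]' >/dev/null; python3 -m pendant '[0,0,-5,0,0,0,-5,0,0,0,-4,0,0.6,0,0,0,0,0,0,0]'|head -2; python3 f.py; python3 - <<'E'
from h import *
pinW('lever_end',108,['wrist','scene'],1)
im=manip.get_image('scene')[...,::-1].copy(); print(starfit(im)); pinW('vial_skipped',31,['scene'],1); pinW('spout_tip',104,['scene'],1)
for n in('spare_vial','beaker','forceps','marker_pen'): pinW(n,0,['top'],1)
E
```

```text
time: 29.58
tcp_pos: [587.5, -138.1, 199.1]
start (array([ 1.11,  0.07, -1.29]), np.float64(-8.04), np.float64(1.1864890104853167))
t 29.62 world [ 587.3 -138.6  199.6] station [  21.7 -124.2  199.6] toolx yaw err -0.001 tilt [ 0.    -1.     0.002] F [-0.2 -0.7  0.7] open 0.2
now (array([-27.43,   0.26,  -1.15]), np.float64(-8.22), np.float64(1.2123285356566686))
lever_end wrist 0.61 [315. 149.] station -18.6 -129.0 r 130 ang -98.2
vial_skipped wrist 0.91 [513. 159.] station -8.0 51.2 r 52 ang 98.8
lever_end wrist 0.71 [316. 151.] station -16.3 -128.2 r 129 ang -97.2
lever_end scene 0.44 [309. 198.] station -22.6 -12.9 r 26 ang -150.3
[(np.float64(0.79), np.float64(-28.0), np.float64(-0.5), np.float64(0.5)), (np.float64(0.79), np.float64(-27.0), np.float64(-0.5), np.float64(0.5)), (np.float64(0.79), np.float64(-27.0), np.float64(-1.0), np.float64(0.5))]
vial_skipped scene 0.56 [343. 230.] station -5.6 78.2 r 78 ang 94.1
spout_tip scene 0.93 [341. 209.] station 5.1 74.0 r 74 ang 86.1
forceps top 0.76 [303. 254.] station -193.0 -6.6 r 193 ang -178.0
marker_pen top 0.52 [312. 129.] station 161.4 23.7 r 163 ang 8.4
```

```bash
python3 -c "from h import *; st(); print(manip.sign_off())"
```

```text
t 30.68 world [ 588.8 -139.1  200.6] station [  23.3 -124.5  200.6] toolx yaw err -0.002 tilt [ 0. -1.  0.] F [-0.4  0.3  1.1] open 0.3
the job is handed in; nothing more can be done
None
```

The pawl is back down in the teeth, the carousel stands one notch back, and I handed the job in at about 30.7 s. The sign-off gives no verdict.

**What I did**
- **Pawl lift:** I swung the pawl over with the shut fingertip and it rested back at about 1.13 rad. The first two tries failed because the fingertip ends about 15 mm above the stated TCP and slid over the lever; the third, lower, worked.
- **Carousel:** I pushed it backward by the star handle. It overshot to about -0.63 rad, so I eased it forward to about -0.50.
- **Pawl down:** I tipped the pawl back from the -x side. The first try jammed on top of the lever roller; I backed off, went lower, and it fell into place.

**Last checks**
- **Carousel turn:** -0.498 rad from the wrist picture compared with the starting picture, unchanged after the pawl dropped. The point detectors had earlier read -0.44 to -0.47, still inside the limits.
- **Pawl:** the lever end reads 16 to 19 mm to -x of the axis, against 17 expected with the pawl down.
- **Robot:** the arm is clear of everything, with wrist force near zero.

**Failed or uncertain**
- **Wrist force:** it reached about 67 N during the jam, under the 120 N limit. The fingertip, not the gripper body, was pressing.
- **Skipped vial:** one scene-camera reading put it 11 mm from the spout. I discounted that as detector error, since the fitted turn puts it about 2 mm off.
- **Other things on the bench:** in the last check the spare vial and beaker were not detected. The forceps and marker pen were found, near their starting places, and I did not re-check the tip box, reagent bottle or flask.
- **Loose vials:** I saw no sign of tipping in the pictures, but I viewed none after the pawl went down.

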